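Free and shut the sanitising cabinet's drop-down door

ROBOT

A 7-joint arm with a two-finger parallel gripper is mounted at the origin on the work surface. World frame = base frame: x ahead of the robot, y to its left, z up, the work surface at z = 0. Lengths are in m, angles in degrees, forces in N, time in s.
With the tool pointing down it reaches from about 0.425 to 0.875 m from the base axis. Payload 4.7 kg.
Tool frame: the origin (TCP) lies at the very end of the fingers, on their centre line; the grasp point (between the pads) lies 19 mm behind it (env.grip_point_offset is the distance from the TCP to the grasp point, in m); z points along the fingers, y is the line along which they close (so a half turn about z gives the same grasp; the last joint's range is limited). The gripper opens to 87 mm and grips with 3 to 60 N. Pads are 19 mm wide; open, the fingers measure 117 mm over their backs; the gripper's body (75 mm by 190 mm) begins 51 mm behind the grasp point.
Start: joints at [65.036, 18.392, -4.016, 83.108, 1.295, 78.541, -3.26], TCP at [0.283, -0.585, 0.223] pointing down, gripper open.
Joint ranges: [-163.93, 163.93], [-17.29, 119.83], [-79.2, 71.16], [3.27, 140.29], [-89.18, 269.18], [5.43, 117.66], [-154.24, 154.24]. Speed limits (degrees/s): [147.25, 147.25, 180, 180, 180, 180, 180].

INTERFACE

Orientations are given as [roll, pitch, yaw] about the fixed x, y, z axes, in that order (R = Rz(yaw) Ry(pitch) Rx(roll)).
In Python, from cell import env gives the robot as it stands.
- The arm moves only by the tool jog_arm, never from a script. Its argument "motion" is a list of rows, each an object of numbers: "x", "y", "z": the shift along the tool's x, y, z in cm; "ax", "ay", "az": the turn, a rotation vector about the tool's x, y, z in degrees. In form: [{"x": .., "y": .., "z": .., "ax": .., "ay": .., "az": ..}, ...]. A call has exactly 5 rows; each row shifts and turns the commanded pose from where the row before left it, along the tool's axes as they then stand; what a row does not reach is not made up. A row lasts 1/10 s, in which the tool goes at most 50 mm and 8.59 degrees, less where a joint would pass 70% of its speed; a pose out of reach is approached as far as the arm can. A call is refused whole if a number of a shift passes 5 or a number of a turn 8.59, either way. A call with a gripper value outside its range is refused whole. "claw" is the gripper command: -1 is shut, 1 is fully open, values between are in proportion, set as the call begins (left out, the last holds). The fingers move at their own pace and stop on an object; "squeeze" is the grip in N (left out, the last holds). Time passes only in rows, so rows that do not move let the fingers close, or fill a call up. It gives the time, the measured TCP pose, the force, the opening and the grip force at its end, in the units of the state.
- env.get_obs(): the state, without advancing time (a new reading comes with each control period).
- env.read_camera(name): name is "scene" or "top" or "wrist"; returns the picture (420x560x3 uint8, red, green, blue); there is no depth.
- env.camera_params(name): a dict with "fx", "fy", "cx", "cy" (pixels), "extrinsics" (4x4, takes a point from world to camera coordinates). Camera axes: x right, y up, looking along -z (the intrinsics and any distortion apply to the point x, -y, -z); pixel columns grow to the right and rows downward; lengths in m; the calibration is good to about 2 mm. A picture is of the moment at which its call begins: read the wrist's pose just before it. camera_params takes no time and is no camera call; for the wrist camera it gives the pose at the moment of the call.
- env.sign_off(): hands the job in; it is judged then, once.
The state is a dict: "time_s": time; "qpos": joint angles; "joint_velocities": joint speeds; "effort": joint torques, N m; "tool_pos": TCP position; "tool_rot": TCP orientation; "force": force on the tool from outside, world axes, zero at the start; "wrist_torque": the same for the moment, N m; "grip_width": finger opening in m; "grasp_force": force on a finger pad.
Only numpy, scipy, OpenCV 4.12 (cv2) and the standard library are available. Lean on these libraries where they do the work, as an engineer would, in place of code of your own. Each camera call takes 0.05 s, during which the arm holds its last target. There are 200 camera calls.

TASK

The drop-down door of the egg sanitising cabinet cannot be shut because a scrubbing brush, too long for the shelf, sticks out of it. Pull the door all the way down, then take the brush out and lay it bristles down in the empty steel tool tray, and then push the door back up until it is fully shut. Leave the open egg pack beside the tray where it is.

Things in the scene. Friction and masses are not known exactly. Their poses are not given: they have to be found in the camera images.
- cabinet: fixed white and steel bench cabinet, 220 mm deep (its x), 300 wide (its y), top at z = 250 mm. Origin: centre of its underside. Its doorway is the plane x = -110 mm and looks along its own -x. Inner shelf: top at z = 184, starts at that plane; roof underside z = 242, so its bay is 58 mm high, 276 wide, closed 125 mm behind the doorway by a lamp housing. The front 100 mm of the roof is bare
- door (a joint): hinge angle of the cabinet's door: 0 = shut (upright), 1.55 = all the way down (level). It starts part-way, stays where it is left (stiff hinge, under 10 N at the handle) and has no latch. The door is a panel 200 mm tall, 300 mm wide and 15 mm thick
- door_handle (a point): middle of the door's bow handle: a round steel bar 12 mm thick, 120 mm long, along the cabinet's y, beyond the door's free edge in the door's plane, 250 mm from the hinge axis, with a 44 mm open gap between bar and door edge and a post 60 mm either side. It can be pinched or hooked from above at any door angle; it is 300 mm above the bench when shut, 50 mm when level
- door_hinge (a point): middle of the door's hinge axis, at the lower front edge of the cabinet: 50 mm above the bench and 117.5 mm ahead (-x) of the cabinet's origin; the axis runs along the cabinet's y
- brush: wooden scrubbing brush, a bar 170 mm long (its x), 46 wide (its y), 46 high: pale bristles in the lower 24 mm, wooden back above, about 0.16 kg. Origin: centre of its underside (bristle tips), z up. It starts bristles down on the cabinet's inner shelf, long axis roughly along the cabinet's x, 50 to 66 mm of it sticking out of the doorway, 12 mm free under the roof
- tool_tray: empty shallow open steel tray, outside 220 mm (its x) by 130 mm (its y) by 18 mm high, walls and floor 4 mm (floor about 5 mm at most). Origin: centre of its underside on the bench. It and the open egg pack may be in either of two places
- egg_pack: open orange plastic egg pack filled with eggs, 210 x 125 mm, 75 mm high; to be left alone. Origin: centre of its underside

How it is judged (in metres and radians):
On the way, in this order (a step that is already met when the one before it is completed fails the run):
1. the door is pulled all the way down (within about 6 degrees of its stop: angle above 1.45) (value of joint door above 1.45 rad), for 0.2 s.
2. while the door is down (angle above 1.2), the brush lies released, flat and bristles down on the floor of the tool tray (x of brush in the frame of tool_tray between -0.04 and 0.04 m and y of brush in the frame of tool_tray between -0.05 and 0.05 m and z of brush in the frame of tool_tray below 0.012 m and angle between brush's own z axis and vertical below 0.12 rad and contact force between the fingers and brush below 0.1 N and value of joint door above 1.2 rad), for 0.2 s.
At the end, for the whole second after the job is handed in: The door is fully shut (angle under 0.035, about 9 mm at the handle) and still; the brush lies released and at rest in the tool tray, flat on the tray's floor (within 7 degrees, not propped on the tray's wall), bristles down (value of joint door below 0.035 rad and x of brush in the frame of tool_tray between -0.04 and 0.04 m and y of brush in the frame of tool_tray between -0.05 and 0.05 m and z of brush in the frame of tool_tray below 0.012 m and angle between brush's own z axis and vertical below 0.12 rad and contact force between the fingers and brush below 0.1 N and linear speed of brush below 0.02 m/s and velocity of joint door between -0.02 and 0.02 rad/s); the robot touches nothing.
It fails at once if the open egg pack is shoved more than 30 mm (distance of egg_pack from where it was at the start of the episode above 0.03 m).
It also fails if it takes over 70 s, if anything falls off the work surface, if the arm or the gripper's body presses on something with over 40 N, if the wrist force passes 120 N, or if a joint passes its speed limit or range.

## Working session

There is one attempt and no reset: what is moved stays moved. The work goes in short steps, Python scripts to look and compute and a tool call to move; the robot and the scene stay as the last step left them, time stands still between calls to the robot, and variables do not carry over. Pictures are saved under pics/ and viewed, at most 10 in all, crops included, and the job is handed in when it is done.

Besides the shell and the picture viewer there is one more tool, called after ">>>" as name([rows], argument=value, ...), one row to a line, values as JSON. jog_arm: Moves the arm, as the interface text tells. Its arguments: {"type":"object","properties":{"motion":{"type":"array"},"claw":{"type":"number"},"squeeze":{"type":"number"}},"required":["motion"]}

```bash
mkdir -p pics
cat > h.py <<'E'
import numpy as np, cv2
from cell import env
def ray(name,u,v,P=None):
    P=P or env.camera_params(name); E=np.array(P["extrinsics"]); R=E[:3,:3]; t=E[:3,3]
    d=np.array([(u-P["cx"])/P["fx"],-(v-P["cy"])/P["fy"],-1.0]); return -R.T@t, R.T@d
def plane(name,u,v,z,P=None):
    c,d=ray(name,u,v,P); return c+d*(z-c[2])/d[2]
def proj(name,p,P=None):
    P=P or env.camera_params(name); E=np.array(P["extrinsics"]); q=E[:3,:3]@np.array(p)+E[:3,3]
    return np.array([P["cx"]+P["fx"]*q[0]/-q[2],P["cy"]-P["fy"]*q[1]/-q[2]])
def tri(r1,r2):
    (a,b),(c,d)=r1,r2; s=np.linalg.lstsq(np.c_[b,-d],c-a,rcond=None)[0]
    p,q=a+b*s[0],c+d*s[1]; return (p+q)/2,np.linalg.norm(p-q)
E
python3 - <<'E'
from h import *
for n in ("scene","top"):
    im=env.read_camera(n); cv2.imwrite(f"pics/{n}0.png",im[:,:,::-1])
    P=env.camera_params(n); print(n,{k:P[k] for k in P if k!="extrinsics"}); print(np.round(P["extrinsics"],3))
print(env.get_obs())
E
```

```text
scene {'fx': 415.8261812248905, 'fy': 415.8261812248905, 'cx': 280.16295206788647, 'cy': 208.8613207656111}
[[ 0.435 -0.9    0.008 -0.243]
 [ 0.858  0.417  0.3   -0.486]
 [-0.273 -0.124  0.954 -1.054]
 [ 0.     0.     0.     1.   ]]
top {'fx': 402.945499354361, 'fy': 402.945499354361, 'cx': 277.1424323360865, 'cy': 210.43177021273}
[[ 1.600e-02 -1.000e+00 -7.000e-03  1.000e-03]
 [ 9.990e-01  1.500e-02  3.800e-02 -5.140e-01]
 [-3.800e-02 -8.000e-03  9.990e-01 -1.174e+00]
 [ 0.000e+00  0.000e+00  0.000e+00  1.000e+00]]
{'time_s': 0.1, 'qpos': array([65.03616613, 18.43504227, -4.01623043, 83.16960314,  1.29515809,
       78.54054839, -3.26005198]), 'joint_velocities': array([ 0.05990498, -0.09515008, -0.02274236, -0.12022213,  0.03449632,
        0.03604293, -0.23722623]), 'effort': array([ 1.20837849e-04, -4.92568481e+01, -4.05607726e-01, -3.13398385e+01,
       -6.40556845e-02,  3.95608367e-02,  8.01021133e-05]), 'tool_pos': array([ 0.28235155, -0.58490849,  0.22155356]), 'tool_rot': array([-1.79900052e+02,  5.46291800e-03,  2.57741135e+01]), 'force': array([6.38574688e-01, 8.59477303e-05, 1.16987729e-01]), 'wrist_torque': array([-0.05408   , -0.01607559,  0.01171407]), 'grasp_force': 0.0, 'grip_width': 0.08679746587240421}
```

View pics/scene0.png

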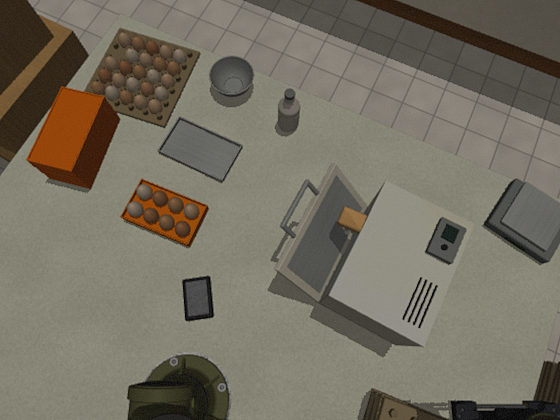

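View pics/top0.png

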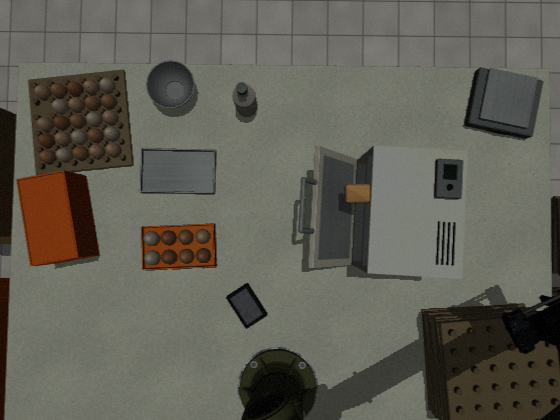

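The top view shows the tray at about (178,171), the egg pack at (179,246), and the cabinet roof spanning (370–462, 147–277). The door leans open to the left, with its handle at (303,208) and the brush end at (357,193). The scene view agrees: tray (200,150), handle (300,208), brush (352,219).

```bash
cat > m.py <<'E'
from h import *
I={n:cv2.imread(f"pics/{n}0.png") for n in("scene","top")}
def rect(mask,box):
    x0,y0,x1,y1=box; m=np.zeros_like(mask); m[y0:y1,x0:x1]=mask[y0:y1,x0:x1]
    c=max(cv2.findContours(m,cv2.RETR_EXTERNAL,cv2.CHAIN_APPROX_NONE)[0],key=cv2.contourArea); return c
def hsv(n): return cv2.split(cv2.cvtColor(I[n],cv2.COLOR_BGR2HSV))
t=I["top"]; H,S,V=hsv("top")
for nm,p in dict(roof=(400,200),bench=(250,250),tray=(178,171),trayrim=(142,170),brush=(357,193),handle=(303,208),door=(333,215),doorrim=(316,200)).items(): print(nm,H[p[1],p[0]],S[p[1],p[0]],V[p[1],p[0]])
def quad(c,z,name="top"):
    b=cv2.boxPoints(cv2.minAreaRect(c)); w=np.array([plane(name,*p,z) for p in b])
    e=[np.linalg.norm(w[i]-w[(i+1)%4]) for i in(0,1)]; L=(w[1]-w[0]) if e[0]>e[1] else (w[2]-w[1])
    print("  px",b.round(1).tolist(),"ctr",w.mean(0).round(4),"sides",np.round(e,3),"long dir deg",round(np.degrees(np.arctan2(L[1],L[0]))%180,2)); return w
bench=((S>18)&(H>20)&(H<50)).astype(np.uint8)
print("tray");quad(rect(((1-bench)*255),(130,138,230,205)),.018)
print("roof");quad(rect(((S<16)&(V>140)).astype(np.uint8),(360,135,480,290)),.25)
br=((H>5)&(H<25)&(S>90)).astype(np.uint8)
print("brush");quad(rect(br,(335,175,385,212)),.230)
print("pack");quad(rect(((H<20)&(S>150)).astype(np.uint8),(130,215,225,280)),.04)
E
python3 m.py
python3 - <<'E'
import cv2,numpy as np
a=cv2.imread('pics/top0.png')[135:285,285:385]; b=cv2.imread('pics/scene0.png')[155:305,265:375]
cv2.imwrite('pics/crop.png',np.hstack([cv2.resize(a,None,fx=3.8,fy=3.8),cv2.resize(b,None,fx=3.8,fy=3.8)])[:600,:800])
E
```

```text
roof 45 12 130
bench 38 24 116
tray 70 8 91
trayrim 65 34 45
brush 16 138 116
handle 68 14 74
door 60 13 58
doorrim 25 30 103
tray
  px [[138.39999389648438, 192.89999389648438], [139.1999969482422, 147.0], [216.0, 148.3000030517578], [215.3000030517578, 194.10000610351562]] ctr [0.6265 0.3039 0.018 ] sides [0.135 0.226] long dir deg 89.87
roofTraceback (most recent call last):
  File "m.py", line 15, in <module>
    print("roof");quad(rect(((S<16)&(V>140)).astype(np.uint8),(360,135,480,290)),.25)
                       ~~~~^^^^^^^^^^^^^^^^^^^^^^^^^^^^^^^^^^^^^^^^^^^^^^^^^^^^^
  File "m.py", line 5, in rect
    c=max(cv2.findContours(m,cv2.RETR_EXTERNAL,cv2.CHAIN_APPROX_NONE)[0],key=cv2.contourArea); return c
ValueError: max() iterable argument is empty
```

View pics/crop.png

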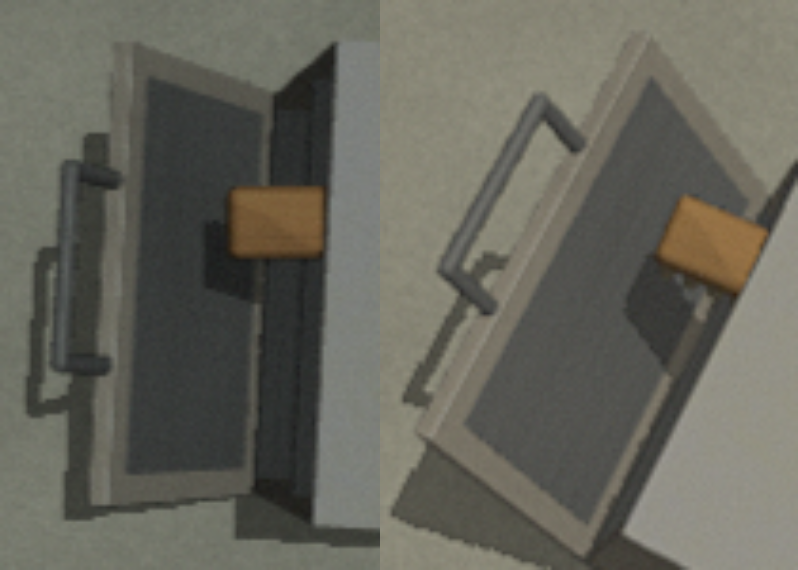

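The crop shows the handle bar ends clearly in both views: top at about (303.4,178.4)/(300.8,231.1), scene at (307.1,180.8)/(282.1,226.1). The brush end edge is at about (345.8, 184–202) in the top view, and the roof front edge runs from (373.9,146.1) to (367.9,272.6).

```bash
sed -i 's/V>140/V>112/; s/(S<16)/(S<19)/' m.py; python3 m.py|grep -v "^roof [0-9]"
cat > n.py <<'E'
from h import *
A,ea=tri(ray("top",303.4,178.4),ray("scene",307.1,180.8)); B,eb=tri(ray("top",300.8,231.1),ray("scene",282.1,226.1))
print("handle ends",A.round(4),ea.round(4),B.round(4),eb.round(4),"len",np.linalg.norm(A-B).round(4))
F=[plane("top",373.9,146.1,.25),plane("top",367.9,272.6,.25)]; print("roof front",np.round(F,4),np.linalg.norm(F[0]-F[1]).round(4))
d=F[0]-F[1]; yaw=np.degrees(np.arctan2(d[1],d[0])); print("roof front dir",yaw)
print("brush end",plane("top",345.8,184.5,.23).round(4),plane("top",345.8,202.1,.23).round(4))
# brush end triangulate: crop corners scene (685,197),(658,247)
C,e=tri(ray("top",345.8,184.5),ray("scene",265+305/3.8,155+197/3.8));print("brush c",C.round(4),e)
C,e=tri(ray("top",345.8,202.1),ray("scene",265+278/3.8,155+247/3.8));print("brush c",C.round(4),e)
E
python3 n.py
```

```text
bench 38 24 116
tray 70 8 91
trayrim 65 34 45
brush 16 138 116
handle 68 14 74
door 60 13 58
doorrim 25 30 103
tray
  px [[138.39999389648438, 192.89999389648438], [139.1999969482422, 147.0], [216.0, 148.3000030517578], [215.3000030517578, 194.10000610351562]] ctr [0.6265 0.3039 0.018 ] sides [0.135 0.226] long dir deg 89.87
roof
  px [[367.29998779296875, 274.0], [373.79998779296875, 144.6999969482422], [468.1000061035156, 149.39999389648438], [461.6000061035156, 278.70001220703125]] ctr [ 0.5079 -0.3214  0.25  ] sides [0.303 0.221] long dir deg 177.53
brush
  px [[345.0, 184.0], [370.0, 184.0], [370.0, 202.0], [345.0, 202.0]] ctr [ 0.5504 -0.1845  0.23  ] sides [0.06  0.043] long dir deg 90.85
pack
  px [[140.3000030517578, 226.1999969482422], [214.1999969482422, 223.10000610351562], [216.0, 266.5], [142.10000610351562, 269.5]] ctr [0.4061 0.2901 0.04  ] sides [0.212 0.124] long dir deg 93.27
handle ends [ 0.5817 -0.0546  0.2507] 0.0025 [ 0.458  -0.0499  0.2517] 0.0021 len 0.1238
roof front [[ 0.6599 -0.2183  0.25  ]
 [ 0.3635 -0.2063  0.25  ]] 0.2966
roof front dir -2.326655400349995
brush end [ 0.5704 -0.1564  0.23  ] [ 0.5281 -0.1568  0.23  ]
brush c [ 0.5722 -0.1594  0.2218] 0.003793690325646107
brush c [ 0.5284 -0.1566  0.2425] 0.0042927007562534964
```

>>> jog_arm([
  {"z": -3, "az": 5.6},
  {"z": -3, "az": 5.6},
  {"z": -3, "az": 5.6},
  {"z": -3, "az": 5.6},
  {"z": -3, "az": 5.8},
], claw=-0.08, squeeze=40)

```text
$.motion[0]: bad value
```

>>> jog_arm([
  {"x": 0, "y": 0, "z": -3, "ax": 0, "ay": 0, "az": 5.6},
  {"x": 0, "y": 0, "z": -3, "ax": 0, "ay": 0, "az": 5.6},
  {"x": 0, "y": 0, "z": -3, "ax": 0, "ay": 0, "az": 5.6},
  {"x": 0, "y": 0, "z": -3, "ax": 0, "ay": 0, "az": 5.6},
  {"x": 0, "y": 0, "z": -3, "ax": 0, "ay": 0, "az": 5.8},
], claw=-0.08, squeeze=40)

```text
time_s: 0.6
tool_pos: [0.2825, -0.5851, 0.3733]
tool_rot: [-180.0, 0.0, -2.7]
force: [0.5, -0.9, -0.4]
grip_width: 0.0548
grasp_force: 0.0
```

>>> jog_arm([
  {"x": 1.43, "y": -3.62, "z": 0, "ax": 0, "ay": 0, "az": 0},
  {"x": 1.43, "y": -3.62, "z": 0, "ax": 0, "ay": 0, "az": 0},
  {"x": 1.43, "y": -3.62, "z": 0, "ax": 0, "ay": 0, "az": 0},
  {"x": 1.43, "y": -3.62, "z": 0, "ax": 0, "ay": 0, "az": 0},
  {"x": 1.43, "y": -3.62, "z": 0, "ax": 0, "ay": 0, "az": 0},
])

```text
time_s: 1.1
tool_pos: [0.3621, -0.4059, 0.3721]
tool_rot: [-180.0, 0.0, -2.4]
force: [-0.1, -0.8, -0.3]
grip_width: 0.0403
grasp_force: 0.0
```

>>> jog_arm([
  {"x": 1.43, "y": -3.62, "z": 0, "ax": 0, "ay": 0, "az": 0},
  {"x": 1.43, "y": -3.62, "z": 0, "ax": 0, "ay": 0, "az": 0},
  {"x": 1.43, "y": -3.62, "z": 0, "ax": 0, "ay": 0, "az": 0},
  {"x": 1.43, "y": -3.62, "z": 0, "ax": 0, "ay": 0, "az": 0},
  {"x": 1.43, "y": -3.62, "z": 0, "ax": 0, "ay": 0, "az": 0},
])

```text
time_s: 1.6
tool_pos: [0.441, -0.2281, 0.3722]
tool_rot: [180.0, 0.0, -2.4]
force: [0.0, -0.9, 0.6]
grip_width: 0.04
grasp_force: 0.0
```

>>> jog_arm([
  {"x": 1.43, "y": -3.62, "z": 0, "ax": 0, "ay": 0, "az": 0},
  {"x": 1.43, "y": -3.62, "z": 0, "ax": 0, "ay": 0, "az": 0},
  {"x": 1.43, "y": -3.62, "z": 0, "ax": 0, "ay": 0, "az": 0},
  {"x": 1.43, "y": -3.62, "z": 0, "ax": 0, "ay": 0, "az": 0},
  {"x": 1.43, "y": -3.62, "z": 0, "ax": 0, "ay": 0, "az": 0},
])

```text
time_s: 2.1
tool_pos: [0.5201, -0.0504, 0.3723]
tool_rot: [180.0, 0.0, -2.4]
force: [0.4, -1.1, 0.9]
grip_width: 0.0399
grasp_force: 0.0
```

>>> jog_arm([
  {"x": 0, "y": 0.1, "z": 3.2, "ax": 0, "ay": 0, "az": 0},
  {"x": 0, "y": 0, "z": 3.2, "ax": 0, "ay": 0, "az": 0},
  {"x": 0, "y": 0, "z": 3, "ax": 0, "ay": 0, "az": 0},
  {"x": 0, "y": 0, "z": 2.6, "ax": 0, "ay": 0, "az": 0},
  {"x": 0, "y": 0, "z": 2, "ax": 0, "ay": 0, "az": 0},
])

```text
time_s: 2.6
tool_pos: [0.5188, -0.0529, 0.2302]
tool_rot: [-180.0, 0.2, -2.4]
force: [0.0, -0.8, -0.8]
grip_width: 0.0401
grasp_force: 0.0
```

>>> jog_arm([
  {"x": 0, "y": 0, "z": 0, "ax": 0, "ay": 0, "az": 0},
  {"x": 0, "y": 0, "z": 0, "ax": 0, "ay": 0, "az": 0},
  {"x": 0, "y": 0, "z": 0, "ax": 0, "ay": 0, "az": 0},
  {"x": 0, "y": 0, "z": 0, "ax": 0, "ay": 0, "az": 0},
  {"x": 0, "y": 0, "z": 0, "ax": 0, "ay": 0, "az": 0},
], claw=-1, squeeze=40)

```text
time_s: 3.1
tool_pos: [0.5207, -0.0515, 0.2338]
tool_rot: [-179.9, -0.1, -2.4]
force: [-0.9, 3.7, 1.9]
grip_width: 0.0108
grasp_force: 40.0
```

```bash
python3 -c "
import numpy as np
t=np.linspace(.645,1.55,16);o=25*np.sin(t);z=25*np.cos(t)
for a,b in zip(np.diff(o),-np.diff(z)):print('y %.2f z %.2f'%(-a,b))
t=np.linspace(1.545,0,21);o=25*np.sin(t);z=25*np.cos(t);print('closing')
for a,b in zip(np.diff(o),-np.diff(z)):print('y %.2f z %.2f'%(-a,b))
"
```

```text
y -1.18 z 0.94
y -1.12 z 1.01
y -1.06 z 1.08
y -0.99 z 1.14
y -0.92 z 1.20
y -0.84 z 1.25
y -0.77 z 1.30
y -0.69 z 1.34
y -0.61 z 1.38
y -0.52 z 1.42
y -0.43 z 1.44
y -0.35 z 1.47
y -0.26 z 1.49
y -0.17 z 1.50
y -0.08 z 1.51
closing
y 0.12 z -1.93
y 0.27 z -1.91
y 0.42 z -1.88
y 0.56 z -1.85
y 0.70 z -1.80
y 0.84 z -1.74
y 0.97 z -1.67
y 1.10 z -1.59
y 1.22 z -1.50
y 1.33 z -1.40
y 1.43 z -1.29
y 1.53 z -1.18
y 1.62 z -1.06
y 1.69 z -0.93
y 1.76 z -0.80
y 1.82 z -0.66
y 1.86 z -0.52
y 1.89 z -0.37
y 1.92 z -0.22
y 1.93 z -0.07
```

>>> jog_arm([
  {"x": 0, "y": -1.18, "z": 0.94, "ax": 0, "ay": 0, "az": 0},
  {"x": 0, "y": -1.12, "z": 1.01, "ax": 0, "ay": 0, "az": 0},
  {"x": 0, "y": -1.06, "z": 1.08, "ax": 0, "ay": 0, "az": 0},
  {"x": 0, "y": -0.99, "z": 1.14, "ax": 0, "ay": 0, "az": 0},
  {"x": 0, "y": -0.92, "z": 1.2, "ax": 0, "ay": 0, "az": 0},
])

```text
time_s: 3.6
tool_pos: [0.523, 0.0002, 0.1785]
tool_rot: [180.0, -0.1, -2.4]
force: [3.5, -1.4, 3.4]
grip_width: 0.0106
grasp_force: 40.0
```

>>> jog_arm([
  {"x": 0, "y": -0.84, "z": 1.25, "ax": 0, "ay": 0, "az": 0},
  {"x": 0, "y": -0.77, "z": 1.3, "ax": 0, "ay": 0, "az": 0},
  {"x": 0, "y": -0.69, "z": 1.34, "ax": 0, "ay": 0, "az": 0},
  {"x": 0, "y": -0.61, "z": 1.38, "ax": 0, "ay": 0, "az": 0},
  {"x": 0, "y": -0.52, "z": 1.42, "ax": 0, "ay": 0, "az": 0},
])

```text
time_s: 4.1
tool_pos: [0.5244, 0.0335, 0.1109]
tool_rot: [180.0, -0.1, -2.5]
force: [5.3, -2.6, 0.7]
grip_width: 0.011
grasp_force: 40.0
```

>>> jog_arm([
  {"x": 0, "y": -0.43, "z": 1.44, "ax": 0, "ay": 0, "az": 0},
  {"x": 0, "y": -0.35, "z": 1.47, "ax": 0, "ay": 0, "az": 0},
  {"x": 0, "y": -0.26, "z": 1.49, "ax": 0, "ay": 0, "az": 0},
  {"x": 0, "y": -0.17, "z": 1.5, "ax": 0, "ay": 0, "az": 0},
  {"x": 0, "y": -0.08, "z": 1.3, "ax": 0, "ay": 0, "az": 0},
])

```text
time_s: 4.6
tool_pos: [0.5249, 0.0458, 0.0388]
tool_rot: [179.9, -0.1, -2.5]
force: [5.0, -4.4, 20.9]
grip_width: 0.0109
grasp_force: 40.0
```

>>> jog_arm([
  {"x": 0, "y": 0, "z": 0.4, "ax": 0, "ay": 0, "az": 0},
  {"x": 0, "y": 0, "z": 0, "ax": 0, "ay": 0, "az": 0},
  {"x": 0, "y": 0, "z": 0, "ax": 0, "ay": 0, "az": 0},
  {"x": 0, "y": 0, "z": 0, "ax": 0, "ay": 0, "az": 0},
  {"x": 0, "y": 0, "z": 0, "ax": 0, "ay": 0, "az": 0},
])

```text
time_s: 5.1
tool_pos: [0.5248, 0.0457, 0.0376]
tool_rot: [179.9, -0.0, -2.5]
force: [-1.7, -4.3, 19.2]
grip_width: 0.0112
grasp_force: 40.0
```

>>> jog_arm([
  {"x": 0, "y": 0, "z": 0, "ax": 0, "ay": 0, "az": 0},
  {"x": 0, "y": 0, "z": 0, "ax": 0, "ay": 0, "az": 0},
  {"x": 0, "y": 0, "z": 0, "ax": 0, "ay": 0, "az": 0},
  {"x": 0, "y": 0, "z": -1, "ax": 0, "ay": 0, "az": 0},
  {"x": 0, "y": 0, "z": -3, "ax": 0, "ay": 0, "az": 0},
], claw=-0.08)

```text
time_s: 5.6
tool_pos: [0.5209, 0.0469, 0.0735]
tool_rot: [-180.0, 0.4, -2.4]
force: [0.5, 0.0, 0.1]
grip_width: 0.038
grasp_force: 0.0
```

>>> jog_arm([
  {"x": 0, "y": 0, "z": -4.8, "ax": 0, "ay": 0, "az": 0},
  {"x": 0, "y": 0, "z": -4.8, "ax": 0, "ay": 0, "az": 0},
  {"x": 0, "y": 0, "z": -4.8, "ax": 0, "ay": 0, "az": 0},
  {"x": 0, "y": 0, "z": -4.8, "ax": 0, "ay": 0, "az": 0},
  {"x": 0, "y": 0, "z": -4.8, "ax": 0, "ay": 0, "az": 0},
])

```text
time_s: 6.1
tool_pos: [0.5233, 0.0473, 0.3182]
tool_rot: [180.0, 0.0, -2.4]
force: [1.1, 0.5, -0.3]
grip_width: 0.0397
grasp_force: 0.0
```

Run:
```python
from h import *
o=env.get_obs(); print(o["qpos"].round(1),o["tool_pos"].round(4))
ims=[env.read_camera(n)[:,:,::-1] for n in("top","scene")]
for n,i in zip(("top","scene"),ims): cv2.imwrite(f"pics/{n}1.png",i)
a=cv2.resize(ims[0][130:290,280:380],None,fx=3.7,fy=3.7);b=cv2.resize(ims[1][150:310,255:365],None,fx=3.7,fy=3.7)
cv2.imwrite("pics/crop1.png",np.hstack([a,b])[:600,:800])
```

```text
[  24.4    3.   -33.6   90.8    1.7   86.7 -101.7] [0.5233 0.0473 0.3182]
```

View pics/crop1.png

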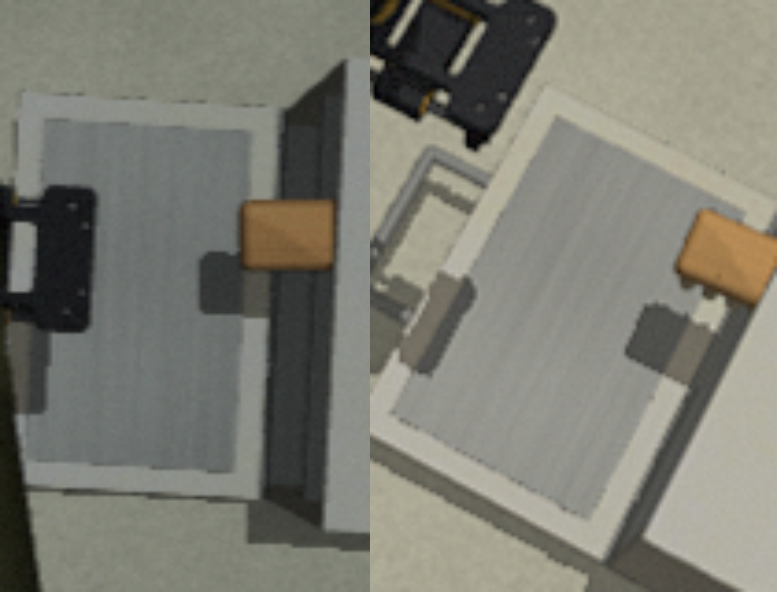

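The door is level. The brush end sits at about top-view x-pixel 345.7 and is aligned with the image axes, so it has not moved. Next I turn the tool to yaw 90 and go over the brush.

>>> jog_arm([
  {"x": 0, "y": 0, "z": 0, "ax": 0, "ay": 0, "az": -8.4},
  {"x": 0, "y": 0, "z": 0, "ax": 0, "ay": 0, "az": -8.4},
  {"x": 0, "y": 0, "z": 0, "ax": 0, "ay": 0, "az": -8.4},
  {"x": 0, "y": 0, "z": 0, "ax": 0, "ay": 0, "az": -8.4},
  {"x": 0, "y": 0, "z": 0, "ax": 0, "ay": 0, "az": -8.4},
], claw=1)

```text
time_s: 6.7
tool_pos: [0.5235, 0.0472, 0.3154]
tool_rot: [-179.9, 0.1, 40.0]
force: [-1.0, 0.3, -0.1]
grip_width: 0.0721
grasp_force: 0.0
```

>>> jog_arm([
  {"x": 0, "y": 0, "z": 0, "ax": 0, "ay": 0, "az": -8.4},
  {"x": 0, "y": 0, "z": 0, "ax": 0, "ay": 0, "az": -8.4},
  {"x": 0, "y": 0, "z": 0, "ax": 0, "ay": 0, "az": -8.4},
  {"x": 0, "y": 0, "z": 0, "ax": 0, "ay": 0, "az": -8.4},
  {"x": 0, "y": 0, "z": 0, "ax": 0, "ay": 0, "az": -8.4},
])

```text
time_s: 7.2
tool_pos: [0.5235, 0.0473, 0.3154]
tool_rot: [-179.9, -0.0, 82.0]
force: [-0.3, -0.3, -0.1]
grip_width: 0.0874
grasp_force: 0.0
```

>>> jog_arm([
  {"x": 0, "y": 0, "z": 0, "ax": 0, "ay": 0, "az": -8.4},
  {"x": -4, "y": 0.6, "z": 0, "ax": 0, "ay": 0, "az": 0},
  {"x": -4, "y": 0.6, "z": 0, "ax": 0, "ay": 0, "az": 0},
  {"x": -4, "y": 0.6, "z": 0, "ax": 0, "ay": 0, "az": 0},
  {"x": -4, "y": 0.6, "z": 0, "ax": 0, "ay": 0, "az": 0},
])

```text
time_s: 7.7
tool_pos: [0.5476, -0.1142, 0.3156]
tool_rot: [-180.0, -0.0, 90.0]
force: [0.4, 0.6, -0.5]
grip_width: 0.0871
grasp_force: 0.0
```

>>> jog_arm([
  {"x": -4, "y": 0.2, "z": 0, "ax": 0, "ay": 0, "az": 0},
  {"x": -2.2, "y": 0, "z": 0, "ax": 0, "ay": 0, "az": 0},
  {"x": -1, "y": 0, "z": 0, "ax": 0, "ay": 0, "az": 0},
  {"x": 0, "y": 0, "z": 0, "ax": 0, "ay": 0, "az": 0},
  {"x": 0, "y": 0, "z": 0, "ax": 0, "ay": 0, "az": 0},
])

```text
time_s: 8.2
tool_pos: [0.5502, -0.183, 0.3159]
tool_rot: [-180.0, -0.1, 90.1]
force: [-0.0, 0.6, 0.6]
grip_width: 0.0866
grasp_force: 0.0
```

>>> jog_arm([
  {"x": 0, "y": 0, "z": 3, "ax": 0, "ay": 0, "az": 0},
  {"x": 0, "y": 0, "z": 3, "ax": 0, "ay": 0, "az": 0},
  {"x": 0, "y": 0, "z": 2.7, "ax": 0, "ay": 0, "az": 0},
  {"x": 0, "y": 0, "z": 2, "ax": 0, "ay": 0, "az": 0},
  {"x": 0, "y": 0, "z": 1, "ax": 0, "ay": 0, "az": 0},
])

```text
time_s: 8.7
tool_pos: [0.5493, -0.1824, 0.1972]
tool_rot: [-179.9, -0.1, 90.2]
force: [-0.4, -0.4, 0.2]
grip_width: 0.087
grasp_force: 0.0
```

>>> jog_arm([
  {"x": 0, "y": 0, "z": 0, "ax": 0, "ay": 0, "az": 0},
  {"x": 0, "y": 0, "z": 0, "ax": 0, "ay": 0, "az": 0},
  {"x": 0, "y": 0, "z": 0, "ax": 0, "ay": 0, "az": 0},
  {"x": 0, "y": 0, "z": 0, "ax": 0, "ay": 0, "az": 0},
  {"x": 0, "y": 0, "z": 0, "ax": 0, "ay": 0, "az": 0},
], claw=-1, squeeze=20)

```text
time_s: 9.2
tool_pos: [0.5504, -0.1853, 0.1997]
tool_rot: [179.9, 0.0, 90.0]
force: [0.9, -0.7, 0.4]
grip_width: 0.0548
grasp_force: 0.0
```

>>> jog_arm([
  {"x": 0, "y": 0, "z": 0, "ax": 0, "ay": 0, "az": 0},
  {"x": 0, "y": 0, "z": 0, "ax": 0, "ay": 0, "az": 0},
  {"x": 0, "y": 0, "z": 0, "ax": 0, "ay": 0, "az": 0},
  {"x": 0, "y": 0, "z": 0, "ax": 0, "ay": 0, "az": 0},
  {"x": 0, "y": 0, "z": 0, "ax": 0, "ay": 0, "az": 0},
])

```text
time_s: 9.7
tool_pos: [0.5503, -0.1852, 0.1993]
tool_rot: [180.0, 0.0, 90.0]
force: [0.6, -0.6, 2.5]
grip_width: 0.0461
grasp_force: 19.8
```

>>> jog_arm([
  {"x": 0.4, "y": 0, "z": 0, "ax": 0, "ay": 0, "az": 0},
  {"x": 0.4, "y": 0, "z": 0, "ax": 0, "ay": 0, "az": 0},
  {"x": 0.4, "y": 0, "z": 0, "ax": 0, "ay": 0, "az": 0},
  {"x": 0.4, "y": 0, "z": 0, "ax": 0, "ay": 0, "az": 0},
  {"x": 0.4, "y": 0, "z": 0, "ax": 0, "ay": 0, "az": 0},
])

```text
time_s: 10.2
tool_pos: [0.5498, -0.1647, 0.1988]
tool_rot: [-180.0, 0.0, 90.0]
force: [-0.7, -1.0, 1.9]
grip_width: 0.0462
grasp_force: 19.8
```

>>> jog_arm([
  {"x": 0, "y": 0, "z": 0, "ax": 0, "ay": 0, "az": 0},
  {"x": 0, "y": 0, "z": 0, "ax": 0, "ay": 0, "az": 0},
  {"x": -0.6, "y": 0, "z": 0, "ax": 0, "ay": 0, "az": 0},
  {"x": -1.2, "y": 0, "z": 0, "ax": 0, "ay": 0, "az": 0},
  {"x": -1.0, "y": 0, "z": 0, "ax": 0, "ay": 0, "az": 0},
], claw=0.4)

```text
time_s: 10.7
tool_pos: [0.5498, -0.1949, 0.1988]
tool_rot: [-180.0, 0.0, 89.9]
force: [-0.2, 0.1, -0.2]
grip_width: 0.0608
grasp_force: 0.0
```

>>> jog_arm([
  {"x": 0, "y": 0, "z": 0, "ax": 0, "ay": 0, "az": 0},
  {"x": 0, "y": 0, "z": 0, "ax": 0, "ay": 0, "az": 0},
  {"x": 0, "y": 0, "z": 0, "ax": 0, "ay": 0, "az": 0},
  {"x": 0, "y": 0, "z": 0, "ax": 0, "ay": 0, "az": 0},
  {"x": 0, "y": 0, "z": 0, "ax": 0, "ay": 0, "az": 0},
], claw=-1, squeeze=50)

```text
time_s: 11.2
tool_pos: [0.5501, -0.1927, 0.1989]
tool_rot: [180.0, -0.0, 90.0]
force: [0.7, -0.3, -0.8]
grip_width: 0.0457
grasp_force: 49.7
```

Run:
```python
from h import *
ims=[env.read_camera(n)[:,:,::-1] for n in("top","scene")]
for n,i in zip(("top","scene"),ims): cv2.imwrite(f"pics/{n}2.png",i)
a=cv2.resize(ims[0][130:290,280:380],None,fx=3.7,fy=3.7);b=cv2.resize(ims[1][150:310,255:365],None,fx=3.7,fy=3.7)
cv2.imwrite("pics/crop2.png",np.hstack([a,b])[:600,:800])
```

```text
(no output)
```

View pics/crop2.png

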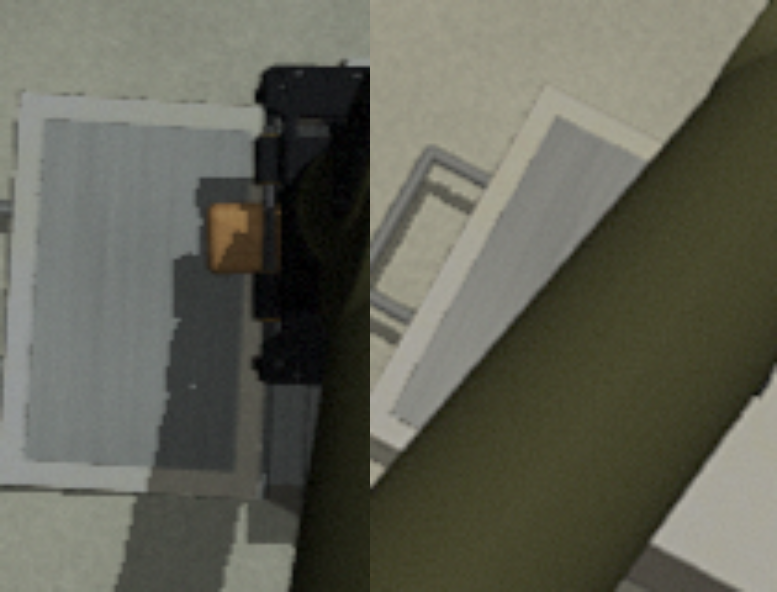

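The brush end is now at top-view x-pixel ≈336.5, so it came out about 21 mm and the gripper holds it near the doorway. I now pull it straight out.

>>> jog_arm([
  {"x": 0.5, "y": 0, "z": -0.3, "ax": 0, "ay": 0, "az": 0},
  {"x": 1.5, "y": 0, "z": 0, "ax": 0, "ay": 0, "az": 0},
  {"x": 2.5, "y": 0, "z": 0, "ax": 0, "ay": 0, "az": 0},
  {"x": 3, "y": 0, "z": 0, "ax": 0, "ay": 0, "az": 0},
  {"x": 3, "y": 0, "z": 0, "ax": 0, "ay": 0, "az": 0},
])

```text
time_s: 11.8
tool_pos: [0.5496, -0.0855, 0.2019]
tool_rot: [-180.0, -0.0, 90.0]
force: [0.9, 0.3, -2.4]
grip_width: 0.0459
grasp_force: 49.7
```

>>> jog_arm([
  {"x": 3, "y": 0, "z": 0, "ax": 0, "ay": 0, "az": 0},
  {"x": 3, "y": 0, "z": 0, "ax": 0, "ay": 0, "az": 0},
  {"x": 3, "y": 0, "z": 0, "ax": 0, "ay": 0, "az": 0},
  {"x": 3, "y": 0, "z": 0, "ax": 0, "ay": 0, "az": 0},
  {"x": 3, "y": 0, "z": 0, "ax": 0, "ay": 0, "az": 0},
])

```text
time_s: 12.3
tool_pos: [0.5492, 0.0647, 0.202]
tool_rot: [-180.0, -0.0, 90.1]
force: [1.0, 0.5, -2.6]
grip_width: 0.0453
grasp_force: 49.7
```

>>> jog_arm([
  {"x": 3, "y": 1, "z": 0, "ax": 0, "ay": 0, "az": 0},
  {"x": 3, "y": 1, "z": 0, "ax": 0, "ay": 0, "az": 0},
  {"x": 3, "y": 1, "z": 0, "ax": 0, "ay": 0, "az": 0},
  {"x": 3, "y": 1, "z": 0, "ax": 0, "ay": 0, "az": 0},
  {"x": 3, "y": 1, "z": 0, "ax": 0, "ay": 0, "az": 0},
])

```text
time_s: 12.8
tool_pos: [0.5994, 0.2144, 0.2019]
tool_rot: [-180.0, -0.0, 90.0]
force: [-0.0, 0.4, -1.6]
grip_width: 0.0454
grasp_force: 49.7
```

>>> jog_arm([
  {"x": 3, "y": 0.8, "z": 0, "ax": 0, "ay": 0, "az": 0},
  {"x": 3, "y": 0.8, "z": 0, "ax": 0, "ay": 0, "az": 0},
  {"x": 3, "y": 0.8, "z": 0, "ax": 0, "ay": 0, "az": 0},
  {"x": 1.8, "y": 0.3, "z": 0, "ax": 0, "ay": 0, "az": 0},
  {"x": 1, "y": 0, "z": 0, "ax": 0, "ay": 0, "az": 0},
])

```text
time_s: 13.3
tool_pos: [0.6254, 0.3336, 0.2014]
tool_rot: [-179.9, -0.1, 90.2]
force: [-0.0, 0.3, -1.9]
grip_width: 0.0454
grasp_force: 49.7
```

>>> jog_arm([
  {"x": 0, "y": 0, "z": 2, "ax": 0, "ay": 0, "az": 0},
  {"x": 0, "y": 0, "z": 2, "ax": 0, "ay": 0, "az": 0},
  {"x": 0, "y": 0, "z": 2, "ax": 0, "ay": 0, "az": 0},
  {"x": 0, "y": 0, "z": 2, "ax": 0, "ay": 0, "az": 0},
  {"x": 0, "y": 0, "z": 2, "ax": 0, "ay": 0, "az": 0},
])

```text
time_s: 13.8
tool_pos: [0.6267, 0.3295, 0.1013]
tool_rot: [-180.0, 0.0, 89.9]
force: [-0.8, -1.0, -1.7]
grip_width: 0.0458
grasp_force: 49.7
```

Run:
```python
from h import *
ims=[env.read_camera(n)[:,:,::-1] for n in("top","scene")]
for n,i in zip(("top","scene"),ims): cv2.imwrite(f"pics/{n}3.png",i)
a=cv2.resize(ims[0][100:250,120:240],None,fx=3.3,fy=3.3);b=cv2.resize(ims[1][80:230,140:260],None,fx=3.3,fy=3.3)
cv2.imwrite("pics/crop3.png",np.hstack([a,b])[:600,:800])
```

```text
(no output)
```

View pics/crop3.png

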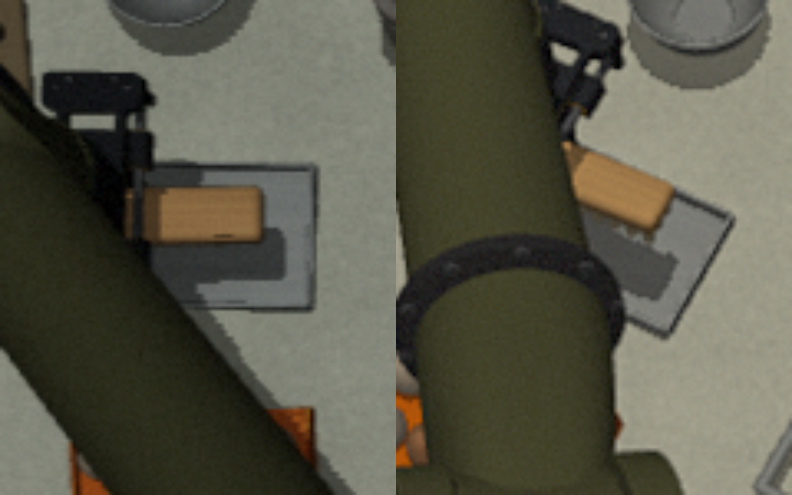

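The brush hangs level over the tray. Its inner end is at top pixel ≈199.7, giving y≈0.215, so its centre is at about 0.30 against the tray's 0.304. Lowering it now.

>>> jog_arm([
  {"x": 0, "y": 0, "z": 2, "ax": 0, "ay": 0, "az": 0},
  {"x": 0, "y": 0, "z": 2, "ax": 0, "ay": 0, "az": 0},
  {"x": 0, "y": 0, "z": 1.8, "ax": 0, "ay": 0, "az": 0},
  {"x": 0, "y": 0, "z": 1.2, "ax": 0, "ay": 0, "az": 0},
  {"x": 0, "y": 0, "z": 0.7, "ax": 0, "ay": 0, "az": 0},
])

```text
time_s: 14.4
tool_pos: [0.6268, 0.3295, 0.024]
tool_rot: [-179.9, 0.0, 90.0]
force: [-1.1, 0.0, -1.4]
grip_width: 0.0456
grasp_force: 49.7
```

>>> jog_arm([
  {"x": 0, "y": 0, "z": 0.2, "ax": 0, "ay": 0, "az": 0},
  {"x": 0, "y": 0, "z": 0.1, "ax": 0, "ay": 0, "az": 0},
  {"x": 0, "y": 0, "z": 0.1, "ax": 0, "ay": 0, "az": 0},
  {"x": 0, "y": 0, "z": 0, "ax": 0, "ay": 0, "az": 0},
  {"x": 0, "y": 0, "z": 0, "ax": 0, "ay": 0, "az": 0},
])

```text
time_s: 14.9
tool_pos: [0.6275, 0.33, 0.0215]
tool_rot: [180.0, -0.0, 90.0]
force: [0.2, 0.6, -2.3]
grip_width: 0.0456
grasp_force: 49.7
```

>>> jog_arm([
  {"x": 0, "y": 0, "z": 0.1, "ax": 0, "ay": 0, "az": 0},
  {"x": 0, "y": 0, "z": 0.1, "ax": 0, "ay": 0, "az": 0},
  {"x": 0, "y": 0, "z": 0.1, "ax": 0, "ay": 0, "az": 0},
  {"x": 0, "y": 0, "z": 0, "ax": 0, "ay": 0, "az": 0},
  {"x": 0, "y": 0, "z": 0, "ax": 0, "ay": 0, "az": 0},
])

```text
time_s: 15.4
tool_pos: [0.6274, 0.3298, 0.0189]
tool_rot: [180.0, 0.0, 90.0]
force: [-2.5, -1.7, 6.1]
grip_width: 0.0456
grasp_force: 49.7
```

>>> jog_arm([
  {"x": 0, "y": 0, "z": 0, "ax": 0, "ay": 0, "az": 0},
  {"x": 0, "y": 0, "z": 0, "ax": 0, "ay": 0, "az": 0},
  {"x": 0, "y": 0, "z": 0, "ax": 0, "ay": 0, "az": 0},
  {"x": 0, "y": 0, "z": 0, "ax": 0, "ay": 0, "az": 0},
  {"x": 0, "y": 0, "z": 0, "ax": 0, "ay": 0, "az": 0},
], claw=0.6)

```text
time_s: 15.9
tool_pos: [0.6272, 0.3298, 0.0177]
tool_rot: [-180.0, 0.0, 90.0]
force: [0.8, -0.7, 0.6]
grip_width: 0.0684
grasp_force: 0.0
```

>>> jog_arm([
  {"x": 0, "y": 0, "z": -1, "ax": 0, "ay": 0, "az": 0},
  {"x": 0, "y": 0, "z": -2, "ax": 0, "ay": 0, "az": 0},
  {"x": 0, "y": 0, "z": -4, "ax": 0, "ay": 0, "az": 0},
  {"x": 0, "y": 0, "z": -4, "ax": 0, "ay": 0, "az": 0},
  {"x": 0, "y": 0, "z": -4, "ax": 0, "ay": 0, "az": 0},
])

```text
time_s: 16.4
tool_pos: [0.6271, 0.3299, 0.1703]
tool_rot: [180.0, -0.0, 90.0]
force: [0.2, 0.7, -0.7]
grip_width: 0.0699
grasp_force: 0.0
```

>>> jog_arm([
  {"x": 0, "y": 0, "z": -2, "ax": 0, "ay": 0, "az": 8.4},
  {"x": 0, "y": 0, "z": -2, "ax": 0, "ay": 0, "az": 8.4},
  {"x": 0, "y": 0, "z": -2, "ax": 0, "ay": 0, "az": 8.4},
  {"x": 0, "y": 0, "z": 0, "ax": 0, "ay": 0, "az": 8.4},
  {"x": 0, "y": 0, "z": 0, "ax": 0, "ay": 0, "az": 8.4},
], claw=-0.08)

```text
time_s: 16.9
tool_pos: [0.6275, 0.3304, 0.2301]
tool_rot: [180.0, -0.2, 47.6]
force: [1.1, -0.4, -0.5]
grip_width: 0.0421
grasp_force: 0.0
```

>>> jog_arm([
  {"x": 0, "y": 0, "z": 0, "ax": 0, "ay": 0, "az": 8.4},
  {"x": 0, "y": 0, "z": 0, "ax": 0, "ay": 0, "az": 8.4},
  {"x": 0, "y": 0, "z": 0, "ax": 0, "ay": 0, "az": 8.4},
  {"x": 0, "y": 0, "z": 0, "ax": 0, "ay": 0, "az": 8.4},
  {"x": 0, "y": 0, "z": 0, "ax": 0, "ay": 0, "az": 8.4},
])

```text
time_s: 17.4
tool_pos: [0.627, 0.3302, 0.2288]
tool_rot: [-180.0, -0.0, 5.7]
force: [-0.2, 0.1, 0.7]
grip_width: 0.0398
grasp_force: 0.0
```

>>> jog_arm([
  {"x": 0, "y": 0, "z": 0, "ax": 0, "ay": 0, "az": 8.4},
  {"x": -2.3, "y": 4.0, "z": 0, "ax": 0, "ay": 0, "az": 0},
  {"x": -2.3, "y": 4.0, "z": 0, "ax": 0, "ay": 0, "az": 0},
  {"x": -2.3, "y": 4.0, "z": 0, "ax": 0, "ay": 0, "az": 0},
  {"x": -2.3, "y": 4.0, "z": 0, "ax": 0, "ay": 0, "az": 0},
])

```text
time_s: 17.9
tool_pos: [0.5274, 0.1728, 0.2286]
tool_rot: [-180.0, -0.1, -2.4]
force: [-0.0, -0.7, 0.4]
grip_width: 0.04
grasp_force: 0.0
```

>>> jog_arm([
  {"x": 0, "y": 4, "z": 0, "ax": 0, "ay": 0, "az": 0},
  {"x": 0, "y": 4, "z": 0, "ax": 0, "ay": 0, "az": 0},
  {"x": 0, "y": 3.2, "z": 0, "ax": 0, "ay": 0, "az": 0},
  {"x": 0, "y": 1.5, "z": 0, "ax": 0, "ay": 0, "az": 0},
  {"x": 0, "y": 0, "z": 0, "ax": 0, "ay": 0, "az": 0},
])

```text
time_s: 18.4
tool_pos: [0.5233, 0.0451, 0.2285]
tool_rot: [180.0, -0.1, -2.6]
force: [0.7, -0.7, 0.0]
grip_width: 0.04
grasp_force: 0.0
```

Run:
```python
from h import *
print(env.get_obs()["tool_pos"].round(4))
ims=[env.read_camera(n)[:,:,::-1] for n in("top","scene")]
for n,i in zip(("top","scene"),ims): cv2.imwrite(f"pics/{n}4.png",i)
a=cv2.resize(ims[0][120:280,120:360],None,fx=1.9,fy=1.9);b=cv2.resize(ims[1][90:250,110:290],None,fx=1.9,fy=1.9)
cv2.imwrite("pics/crop4.png",np.hstack([a,b])[:600,:800])
hs=cv2.cvtColor(ims[0],cv2.COLOR_BGR2HSV); m=cv2.inRange(hs,(5,90,0),(25,255,255)); m[:145]=0;m[197:]=0;m[:,:135]=0;m[:,225:]=0
c=max(cv2.findContours(m,cv2.RETR_EXTERNAL,cv2.CHAIN_APPROX_NONE)[0],key=cv2.contourArea)
b=cv2.boxPoints(cv2.minAreaRect(c)); w=np.array([plane("top",*p,.05) for p in b]); print("brush",w.round(4).tolist(),w.mean(0).round(4))
```

```text
[0.5233 0.0451 0.2285]
brush [[0.6483, 0.3857, 0.05], [0.6507, 0.2196, 0.05], [0.6048, 0.2186, 0.05], [0.6024, 0.3844, 0.05]] [0.6265 0.3021 0.05  ]
```

View pics/crop4.png

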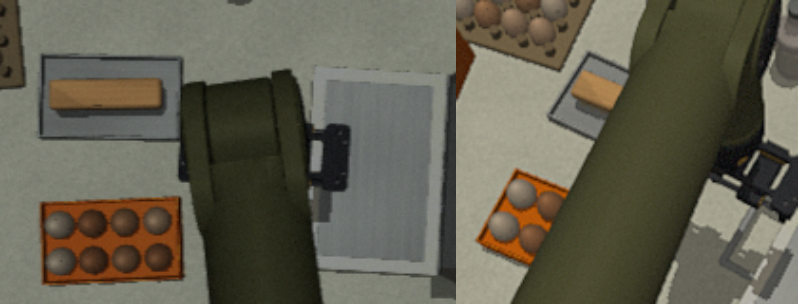

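The brush lies in the tray, with its centre at (0.6265, 0.302) and a 166×46 mm outline. The egg pack is unmoved, so I go for the handle.

>>> jog_arm([
  {"x": 0, "y": 0, "z": 4.5, "ax": 0, "ay": 0, "az": 0},
  {"x": 0, "y": 0, "z": 4.5, "ax": 0, "ay": 0, "az": 0},
  {"x": 0, "y": 0, "z": 4.5, "ax": 0, "ay": 0, "az": 0},
  {"x": 0, "y": 0, "z": 3.7, "ax": 0, "ay": 0, "az": 0},
  {"x": 0, "y": 0, "z": 2, "ax": 0, "ay": 0, "az": 0},
])

```text
time_s: 19.0
tool_pos: [0.5207, 0.0501, 0.0324]
tool_rot: [-179.9, 0.3, -2.2]
force: [-0.2, -0.4, -0.1]
grip_width: 0.0399
grasp_force: 0.0
```

>>> jog_arm([
  {"x": 0, "y": 0, "z": 0, "ax": 0, "ay": 0, "az": 0},
  {"x": 0, "y": 0, "z": 0, "ax": 0, "ay": 0, "az": 0},
  {"x": 0, "y": 0, "z": 0, "ax": 0, "ay": 0, "az": 0},
  {"x": 0, "y": 0, "z": 0, "ax": 0, "ay": 0, "az": 0},
  {"x": 0, "y": 0, "z": 0, "ax": 0, "ay": 0, "az": 0},
], claw=-1, squeeze=45)

```text
time_s: 19.5
tool_pos: [0.5245, 0.0457, 0.0376]
tool_rot: [179.9, -0.2, -2.5]
force: [0.5, -3.7, 4.7]
grip_width: 0.0105
grasp_force: 45.0
```

>>> jog_arm([
  {"x": 0, "y": 0.12, "z": -1.93, "ax": 0, "ay": 0, "az": 0},
  {"x": 0, "y": 0.27, "z": -1.91, "ax": 0, "ay": 0, "az": 0},
  {"x": 0, "y": 0.42, "z": -1.88, "ax": 0, "ay": 0, "az": 0},
  {"x": 0, "y": 0.56, "z": -1.85, "ax": 0, "ay": 0, "az": 0},
  {"x": 0, "y": 0.7, "z": -1.8, "ax": 0, "ay": 0, "az": 0},
])

```text
time_s: 20.0
tool_pos: [0.5235, 0.0267, 0.1302]
tool_rot: [-179.9, -0.2, -2.4]
force: [6.5, -0.7, -7.8]
grip_width: 0.0105
grasp_force: 45.0
```

Still gripped and following the arc.

>>> jog_arm([
  {"x": 0, "y": 0.84, "z": -1.74, "ax": 0, "ay": 0, "az": 0},
  {"x": 0, "y": 0.97, "z": -1.67, "ax": 0, "ay": 0, "az": 0},
  {"x": 0, "y": 1.1, "z": -1.59, "ax": 0, "ay": 0, "az": 0},
  {"x": 0, "y": 1.22, "z": -1.5, "ax": 0, "ay": 0, "az": 0},
  {"x": 0, "y": 1.33, "z": -1.4, "ax": 0, "ay": 0, "az": 0},
])

```text
time_s: 20.5
tool_pos: [0.5213, -0.0242, 0.2099]
tool_rot: [-179.6, -0.2, -2.3]
force: [3.5, 6.5, -4.3]
grip_width: 0.0104
grasp_force: 45.0
```

>>> jog_arm([
  {"x": 0, "y": 1.43, "z": -1.29, "ax": 0, "ay": 0, "az": 0},
  {"x": 0, "y": 1.53, "z": -1.18, "ax": 0, "ay": 0, "az": 0},
  {"x": 0, "y": 1.62, "z": -1.06, "ax": 0, "ay": 0, "az": 0},
  {"x": 0, "y": 1.69, "z": -0.93, "ax": 0, "ay": 0, "az": 0},
  {"x": 0, "y": 1.76, "z": -0.8, "ax": 0, "ay": 0, "az": 0},
])

```text
time_s: 21.0
tool_pos: [0.5181, -0.1008, 0.2652]
tool_rot: [-179.4, -0.3, -2.0]
force: [-2.8, 12.6, 11.3]
grip_width: 0.0104
grasp_force: 45.0
```

>>> jog_arm([
  {"x": 0, "y": 1.82, "z": -0.6, "ax": 0, "ay": 0, "az": 0},
  {"x": 0, "y": 1.86, "z": -0.45, "ax": 0, "ay": 0, "az": 0},
  {"x": 0, "y": 1.89, "z": -0.33, "ax": 0, "ay": 0, "az": 0},
  {"x": 0, "y": 1.8, "z": -0.18, "ax": 0, "ay": 0, "az": 0},
  {"x": 0, "y": 1.2, "z": -0.05, "ax": 0, "ay": 0, "az": 0},
])

```text
time_s: 21.5
tool_pos: [0.5142, -0.1924, 0.2848]
tool_rot: [-179.9, -0.4, -2.3]
force: [-5.9, 6.0, 23.7]
grip_width: 0.0103
grasp_force: 45.0
```

>>> jog_arm([
  {"x": 0, "y": 0.4, "z": 0, "ax": 0, "ay": 0, "az": 0},
  {"x": 0, "y": 0.4, "z": 0, "ax": 0, "ay": 0, "az": 0},
  {"x": 0, "y": 0, "z": 0, "ax": 0, "ay": 0, "az": 0},
  {"x": 0, "y": 0, "z": 0, "ax": 0, "ay": 0, "az": 0},
  {"x": 0, "y": 0, "z": 0, "ax": 0, "ay": 0, "az": 0},
])

```text
time_s: 22.0
tool_pos: [0.5138, -0.2016, 0.2849]
tool_rot: [179.9, -0.5, -2.4]
force: [-7.3, 2.7, 24.0]
grip_width: 0.0106
grasp_force: 45.0
```

>>> jog_arm([
  {"x": 0, "y": 0.3, "z": -0.1, "ax": 0, "ay": 0, "az": 0},
  {"x": 0, "y": 0.3, "z": -0.1, "ax": 0, "ay": 0, "az": 0},
  {"x": 0, "y": 0.2, "z": 0, "ax": 0, "ay": 0, "az": 0},
  {"x": 0, "y": 0, "z": 0, "ax": 0, "ay": 0, "az": 0},
  {"x": 0, "y": 0, "z": 0, "ax": 0, "ay": 0, "az": 0},
])

```text
time_s: 22.5
tool_pos: [0.5137, -0.204, 0.285]
tool_rot: [-179.6, -0.3, -2.2]
force: [-6.6, 11.6, 20.3]
grip_width: 0.0108
grasp_force: 45.0
```

>>> jog_arm([
  {"x": 0, "y": 0.2, "z": 0, "ax": 0, "ay": 0, "az": 0},
  {"x": 0, "y": 0.2, "z": 0, "ax": 0, "ay": 0, "az": 0},
  {"x": 0, "y": 0, "z": 0, "ax": 0, "ay": 0, "az": 0},
  {"x": 0, "y": 0, "z": 0, "ax": 0, "ay": 0, "az": 0},
  {"x": 0, "y": 0, "z": 0, "ax": 0, "ay": 0, "az": 0},
])

```text
time_s: 23.0
tool_pos: [0.5137, -0.2041, 0.285]
tool_rot: [-179.3, -0.2, -2.0]
force: [-7.3, 18.2, 20.6]
grip_width: 0.0106
grasp_force: 45.0
```

>>> jog_arm([
  {"x": 0, "y": 0, "z": 0, "ax": 0, "ay": 0, "az": 0},
  {"x": 0, "y": 0, "z": 0, "ax": 0, "ay": 0, "az": 0},
  {"x": 0, "y": 0, "z": 0, "ax": 0, "ay": 0, "az": 0},
  {"x": 0, "y": 0, "z": 0, "ax": 0, "ay": 0, "az": 0},
  {"x": 0, "y": 0, "z": 0, "ax": 0, "ay": 0, "az": 0},
], claw=0)

```text
time_s: 23.5
tool_pos: [0.5117, -0.2149, 0.2793]
tool_rot: [180.0, 0.0, -2.5]
force: [0.2, 0.2, -0.6]
grip_width: 0.0402
grasp_force: 0.0
```

>>> jog_arm([
  {"x": 0, "y": -0.4, "z": 0, "ax": 0, "ay": 0, "az": 0},
  {"x": 0, "y": -0.4, "z": -0.5, "ax": 0, "ay": 0, "az": 0},
  {"x": 0, "y": 0, "z": -2, "ax": 0, "ay": 0, "az": 0},
  {"x": 0, "y": 0, "z": -3, "ax": 0, "ay": 0, "az": 0},
  {"x": 0, "y": 0, "z": -3, "ax": 0, "ay": 0, "az": 0},
])

```text
time_s: 24.0
tool_pos: [0.5122, -0.2057, 0.3653]
tool_rot: [-180.0, 0.0, -2.4]
force: [-0.3, -0.4, 0.2]
grip_width: 0.0434
grasp_force: 0.0
```

>>> jog_arm([
  {"x": 0, "y": -4, "z": 0, "ax": 0, "ay": 0, "az": 0},
  {"x": 0, "y": -4, "z": 0, "ax": 0, "ay": 0, "az": 0},
  {"x": 0, "y": -4, "z": 0, "ax": 0, "ay": 0, "az": 0},
  {"x": 0, "y": -4, "z": 0, "ax": 0, "ay": 0, "az": 0},
  {"x": 0, "y": -4, "z": 0, "ax": 0, "ay": 0, "az": 0},
])

```text
time_s: 24.5
tool_pos: [0.5207, -0.0044, 0.3648]
tool_rot: [180.0, -0.0, -2.4]
force: [0.6, -0.8, 0.2]
grip_width: 0.0436
grasp_force: 0.0
```

Run:
```python
from h import *
print(env.get_obs()["tool_pos"].round(4),env.get_obs()["force"].round(1))
ims=[env.read_camera(n)[:,:,::-1] for n in("top","scene")]
a=ims[0][110:290,120:480];b=cv2.resize(ims[1][110:360,110:470],(400,278))
cv2.imwrite("pics/crop5.png",np.hstack([cv2.copyMakeBorder(a,0,98,0,0,cv2.BORDER_CONSTANT),b]))
for n in("top","scene"): print([proj(n,p).round(1) for p in ((.573,-.2065,.3),(.453,-.2015,.3))])
```

```text
[ 0.5207 -0.0044  0.3648] [ 0.6 -0.8  0.2]
[array([373.5, 180.4]), array([370.9, 234.5])]
[array([370.3, 204.7]), array([346.4, 252.9])]
```

View pics/crop5.png

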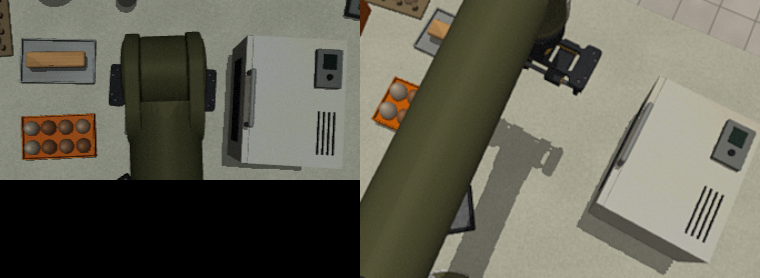

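The door looks shut, with the bar over the roof edge at top-view column ≈370–373. I check this in numbers.

Run:
```python
from h import *
g=cv2.cvtColor(env.read_camera("top"),cv2.COLOR_RGB2GRAY)
for r in(190,205,220): print(r,g[r,355:385].tolist(),proj("top",(.573-.12*(r-180.4)/54.1,-.204,.3)).round(1))
s=cv2.cvtColor(env.read_camera("scene"),cv2.COLOR_RGB2GRAY)
print(s[228,340:380].tolist())
```

```text
190 [0, 7, 4, 7, 12, 20, 33, 42, 43, 53, 69, 81, 82, 78, 72, 62, 68, 92, 106, 95, 95, 127, 146, 148, 148, 147, 146, 148, 146, 149] [372.4 190. ]
205 [2, 10, 6, 3, 12, 31, 40, 41, 38, 57, 82, 80, 80, 81, 72, 62, 86, 101, 101, 93, 121, 149, 148, 145, 147, 147, 148, 143, 148, 146] [372.3 204.9]
220 [6, 4, 3, 7, 29, 39, 39, 38, 56, 81, 83, 85, 83, 75, 68, 77, 97, 105, 87, 111, 149, 147, 148, 146, 147, 149, 149, 146, 147, 145] [372.2 220. ]
[162, 163, 162, 163, 161, 162, 168, 149, 89, 100, 98, 35, 21, 52, 90, 105, 92, 103, 123, 133, 126, 111, 132, 179, 181, 177, 177, 177, 176, 178, 179, 176, 175, 177, 177, 178, 176, 177, 180, 179]
```

```bash
python3 -c "
from cell import env
print(env.sign_off())"
```

```text
the job is handed in; nothing more can be done
None
```

I pulled the door fully down, laid the brush bristles down in the tray, and pushed the door shut against its stop. The egg pack was left where it stood, and I handed the job in at about 25 s; the sign-off call returned no verdict.

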